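# Run the board shuttle past its spring catch and home under the probe head

### The arm

A 6-joint arm with a two-finger parallel gripper is mounted at the origin on the work surface. World frame = base frame: x ahead of the robot, y to its left, z up, the work surface at z = 0. Lengths are in m, angles in degrees, forces in N, time in s.
With the tool pointing down it reaches from about 0.4 to 0.825 m from the base axis. Payload 7 kg.
Tool frame: the origin (TCP) lies midway between the tips of the shut fingers; the grasp point (between the pads) lies 19 mm behind it; z points along the fingers, y is the direction in which the jaws open and shut (so a half turn about z gives the same grasp; the last joint's range is limited). The gripper opens to 88 mm and grips with 3 to 60 N. Pads are 19 mm wide; open, the fingers measure 130 mm over their backs; the gripper's body (78 mm by 193 mm) begins 47 mm behind the grasp point.
Start: joints at [88.356, 20.546, 0.682, 0, -70.136, -16.507], TCP at [0.21, 0.641, 0.227] pointing down, gripper open.
Joint ranges: [-176.03, 176.03], [-82.01, 121.73], [-58.28, 71.71], [-173.87, 95.51], [-174.79, -0.11], [-173.66, 173.66]. Speed limits (degrees/s): [136.94, 136.94, 172.46, 180, 180, 180].

### API

Orientations are given as a 3x3 rotation matrix whose columns are the frame's x, y, z axes.
In Python, from rig import robot gives the robot as it stands. Calls block until the motion is done:
- robot.goto(position, orientation): joint-space move of the TCP to a pose.
- robot.servo_line(position, ori=None, speed=0.15): straight line of the TCP; ori=None keeps the orientation; speed is the mean speed in m/s.
- robot.movej(angles): joint-space move.
- robot.move_gripper(opening): opening from 0.0 (shut) to 1.0 (fully open); the grip force is fixed at half the most; returns when the fingers have stopped.
- robot.dwell(seconds).
- robot.ik(position, orientation): joint angles nearest the present ones, or None.
- robot.grab_frame(name): name is "scene" or "top" or "wrist"; returns (picture, depth): 480x640x3 uint8, red, green, blue; 480x640 float32, m along the optical axis (not along the pixel's ray), 0 where there is no reading.
- robot.camera_info(name): a dict with "vfov" (degrees; the focal length in pixels is half the picture's height over the tangent of half this angle, whatever the lens; pixels are square), "cx", "cy" (the principal point, pixels), "view" (4x4, takes a point from world to camera coordinates); the wrist camera has in their place "T_tool_cam" (4x4, takes a point from camera to tool coordinates, whose origin is the TCP and whose axes are the flange's). Camera axes: x right, y down, z forward; pixel columns grow to the right and rows downward; lengths in m; the calibration is good to about 2 mm. A picture is of the moment at which its call begins: read the wrist's pose just before it. camera_info takes no time and is no camera call.
A pose or a line that the arm cannot do raises robot.Unreachable and nothing moves.
- robot.job_done(): hands the job in, once; it reports no verdict.
Readings, each from a call of its own:
- robot.read_t(): time.
- robot.read_qpos(): joint angles.
- robot.read_qvel(): joint speeds.
- robot.read_effort(): joint torques, N m.
- robot.read_position(): TCP position.
- robot.read_tcp_rot(): TCP orientation.
- robot.read_force(): force on the tool from outside, world axes, zero at the start.
- robot.read_ft_torque(): the same for the moment, N m.
- robot.read_grip_width(): opening from 0.0 (shut) to 1.0 (fully open).
Only numpy, scipy, OpenCV 4.12 (cv2) and the standard library are available. Lean on these libraries where they do the work, as an engineer would, in place of code of your own. Each camera call takes 0.05 s, during which the arm holds its last target. There are 200 camera calls.

### The job

The shuttle of the board test fixture stands at its load end, held there by a sprung stop catch. With a fingertip press the catch's red thumb bar down and, while it is held down, push the shuttle by its orange tab past the catch; then push it gently on until it is fully home under the probe head and the catch has sprung up again behind it. Lift nothing: the green circuit board stays lying in its nest on the shuttle, and the flux jar, the solder spool and the screwdriver stay where they are.

Things in the scene. Friction and masses are not known exactly. Their poses are not given: they have to be found in the camera images.
- fixture: board test fixture, screwed down. Aluminium base plate 243 x 340 mm (x -125 to +118, y -170 to +170), its top 18 mm above the bench. Origin: on the bench surface. x points away from the operator, z up, +y is the way the shuttle travels, from load end to probe head. In front of x = -78 mm nothing is higher than 32 mm but the thumb bar and the tab.
- probe_head (a point): middle of the top of the white C-shaped probe head, 92 mm above the bench. The head spans fixture x -44 to +114, y 20 to 82, heights 53 to 92 mm, on a column at its back (x 84 to 114); a lever at x 100 reaches 175 mm.
- catch (a joint): how far the sprung stop catch is pressed down (m): 0 = up, 0.010 = bottom of its stroke. It springs back by itself; 4 N to start it, 9 N at the bottom. Its stop pin blocks the shuttle; pressed 6.5 mm or more the pin lies below the shuttle, which can then pass over it.
- thumb_bar (a point): middle of the top face of the catch's red ribbed thumb bar, 24 mm wide (fixture x), 60 mm long (fixture y), in a steel housing whose rim is 32 mm above the bench. Top face 44 mm above the bench when up, 34 mm at the bottom of the stroke; it moves straight down.
- stop_pin (a point): middle of the top of the catch's steel stop pin, 6 mm thick, moving with the thumb bar; 36 mm high when up, just ahead of the shuttle's leading edge at the load end. Once the shuttle has moved about 10 mm it keeps the pin down itself, until its whole length has passed (137.5 mm of travel): then the catch springs up behind it and locks it.
- shuttle (a joint): travel of the shuttle along fixture +y (m): 0 = load end (about 1.5 mm of play before the stop pin), 0.140 = home against the far end stop. About 2 N of friction; it stays where it is left.
- tab_face (a point): middle of the push face (it looks to fixture -y) of the shuttle's orange tab. Face 28 mm wide, 47 to 76 mm above the bench, this point at 62; tab 14 mm thick. The tab overhangs the thumb bar: at the load end 35.5 mm of the bar's length lie behind the face, where a fingertip can press it with its side against the tab, and 24.5 mm ahead. The shuttle's edge is 26 mm away towards fixture +x.
- nest (a point): middle of the floor of the shallow blue nest on the shuttle, 46 mm above the work surface; its rim is 5 mm high.
- board_mid (a point): middle of the loose green circuit board, 84 x 44 mm and 5 mm thick with its shield cans, lying in the nest (this point 2 mm above its underside).
- jar_mid (a point): middle of the flux jar, 42 mm across and 42 mm high, standing loose on the bench.
- spool_mid (a point): middle of the blue solder spool, 54 mm across and 30 mm high, standing loose on the bench.
- driver_mid (a point): middle of the yellow handle (70 x 14 x 14 mm) of a small screwdriver, 128 mm long, lying loose on the bench.
There are look-alikes about, which are no part of the job. There is more than one size of the part that bears board_mid; the job needs the largest.

How it is judged:
By the outcome, as a careful person would: the job done as asked, in the order asked, and still so for the second after the job is handed in, with the robot touching nothing.
It also fails if it takes over 35 s, if anything falls off the work surface, if the arm or the gripper's body presses on something with over 40 N, if the wrist force passes 120 N, or if a joint passes its speed limit or range.

## Working session

There is one attempt and no reset: what is moved stays moved. The work goes in short steps, each a Python script; the robot and the scene stay as the last script left them, time stands still between calls to the robot, and variables do not carry over. Pictures are saved under pics/ and viewed, about 8 in all and at most 12, crops included, and the job is handed in when it is done.

```bash
ls; mkdir -p pics; cat > h.py <<'E'
import numpy as np, cv2
from rig import robot
def grab(n,f):
    p=robot.read_position();R=robot.read_tcp_rot()
    im,d=robot.grab_frame(n); ci=robot.camera_info(n)
    cv2.imwrite(f'pics/{f}.png',im[:,:,::-1])
    if n=='wrist':
        T=np.eye(4);T[:3,:3]=R;T[:3,3]=p; M=T@np.array(ci['T_tool_cam'])
    else: M=np.linalg.inv(np.array(ci['view']))
    fl=240/np.tan(np.radians(ci['vfov'])/2)
    v,u=np.mgrid[:480,:640]
    P=np.stack([(u-ci['cx'])/fl*d,(v-ci['cy'])/fl*d,d,np.ones_like(d)],-1)@M.T
    P=P[...,:3]; P[d==0]=np.nan
    np.savez(f'pics/{f}.npz',im=im,d=d,P=P,M=M,f=fl,c=(ci['cx'],ci['cy']))
    return im,d,P
E
python3 - <<'E'
from h import *
for n in('scene','top'):
    grab(n,n); print(robot.camera_info(n))
print(robot.camera_info('wrist'),robot.read_tcp_rot(),robot.read_t())
E
```

```text
pics
{'vfov': 50.46849822946568, 'cx': 319.5414751446749, 'cy': 238.03148673378917, 'view': array([[-0.66552982,  0.74601875, -0.02293658,  0.3887813 ],
       [ 0.39485573,  0.3258434 , -0.85901981, -0.10446335],
       [-0.63337115, -0.58075994, -0.51142827,  1.22781725],
       [ 0.        ,  0.        ,  0.        ,  1.        ]])}
{'vfov': 54.35530385050355, 'cx': 308.3920319134255, 'cy': 240.533280287894, 'view': array([[ 0.10838051, -0.9941019 ,  0.0038827 , -0.09604176],
       [-0.97162921, -0.10675474, -0.21104524,  0.51255876],
       [ 0.21021497,  0.01910065, -0.97746858,  0.65645703],
       [ 0.        ,  0.        ,  0.        ,  1.        ]])}
{'vfov': 63.364237550006614, 'cx': 316.0710715167775, 'cy': 241.03916004995423, 'T_tool_cam': array([[-7.54669608e-04, -9.67402624e-01, -2.53242165e-01,
         6.69171465e-02],
       [ 9.99999688e-01, -7.88681107e-04,  3.27860052e-05,
         1.07262899e-03],
       [-2.31444578e-04, -2.53242061e-01,  9.67402917e-01,
        -1.57656617e-01],
       [ 0.00000000e+00,  0.00000000e+00,  0.00000000e+00,
         1.00000000e+00]])} [[ 9.50212063e-01 -3.11603805e-01 -3.23406823e-04]
 [-3.11603931e-01 -9.50210882e-01 -1.50651900e-03]
 [ 1.62132370e-04  1.53228736e-03 -9.99998813e-01]] 0.1
```

View pics/scene.png

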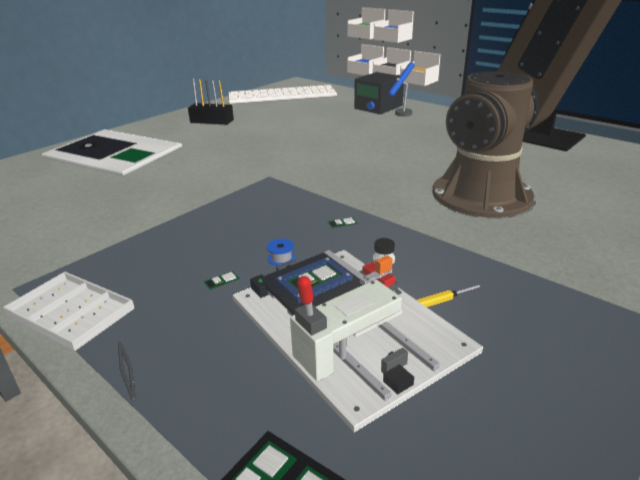

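View pics/top.png

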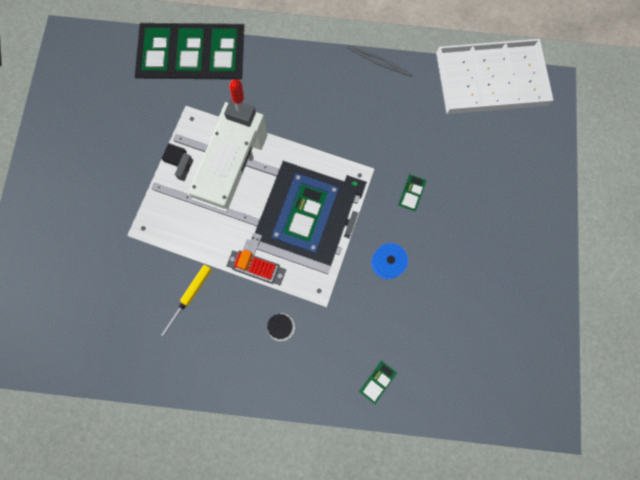

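The scene view shows the fixture with its tab and red bar beside the jar. In the top view the bar is at about (262,268), the tab at (243,258), the jar at (280,327), the driver at (190,290), and the shuttle travels to image left. Next I'll locate the plate, bar and tab from the depth.

```bash
cat > loc.py <<'E'
from h import *
def loc(f,box=None):
    z=np.load(f'pics/{f}.npz');P=z['P'];im=z['im'];h=cv2.cvtColor(im,cv2.COLOR_RGB2HSV)
    H,S,V=[h[...,i].astype(int) for i in range(3)]
    out={}
    m=(P[...,2]>.011)&(P[...,2]<.025)&(S<60)&(V>120)
    n,l,st,_=cv2.connectedComponentsWithStats(cv2.morphologyEx(m.astype(np.uint8),cv2.MORPH_CLOSE,np.ones((9,9))))
    k=1+np.argmax(st[1:,4]); q=P[(l==k)&m]; q=q[np.isfinite(q).all(1)]
    r=cv2.minAreaRect((q[:,:2]*1000).astype(np.float32)); print(f,'plate',r,np.median(q[:,2]),cv2.boxPoints(r).round(1).tolist())
    for nm,lo,hi in(('red',0,5),('orange',8,18)):
        m=(((H>=lo)&(H<=hi))|((nm=='red')&(H>174)))&(S>150)&(V>80)&(P[...,2]>.02)&(P[...,2]<.085)
        n,l,st,c=cv2.connectedComponentsWithStats(m.astype(np.uint8))
        for k in range(1,n):
            if st[k,4]<25: continue
            q=P[l==k]; zt=np.nanpercentile(q[:,2],90); t=q[q[:,2]>zt-.006]
            r=cv2.minAreaRect((t[:,:2]*1000).astype(np.float32))
            print(nm,st[k],'ztop',zt.round(4),'rect',np.round(r[0],1),np.round(r[1],1),round(r[2],1))
if __name__=='__main__':
    import sys
    for f in sys.argv[1:]: loc(f)
E
python3 loc.py top scene
```

```text
top plate ((584.1243286132812, 58.90234375), (340.6224670410156, 244.2366180419922), 76.64681243896484) 0.017235319102103686 [[426.0, -78.5999984741211], [663.5999755859375, -135.0], [742.2999877929688, 196.39999389648438], [504.6000061035156, 252.8000030517578]]
red [234 253   7  14  25] ztop 0.0442 rect [481.3  66.4] [ 3.4 21.4] 80.4
red [248 258  27  21 356] ztop 0.0448 rect [472.6  27.1] [35.6 23. ] 77.0
orange [236 250  17  20 223] ztop 0.0761 rect [478.   50.9] [14.2 27.2] 78.0
scene plate ((580.1492919921875, 60.80583190917969), (341.23065185546875, 249.3756103515625), 76.52801513671875) 0.018045244311307163 [[419.1000061035156, -76.0999984741211], [661.7000122070312, -134.1999969482422], [741.2000122070312, 197.6999969482422], [498.6000061035156, 255.8000030517578]]
red [364 263  11   9  74] ztop 0.0455 rect [471.6  21.4] [20.5 22.6] 84.2
red [380 275  15  11 111] ztop 0.045 rect [480.5  63. ] [14.5 23.6] 76.9
orange [375 256  17  18 217] ztop 0.0762 rect [478.7  52.4] [14.7 27.6] 76.7
```

Plate, bar and tab agree closely: yaw is about 13.35° and the face is at about (0.4767, 0.0446). I'll shut the gripper and move above the bar behind the tab, then check from there.

```bash
cat >> h.py <<'E'
a=np.radians(13.35)
fy=np.array([np.sin(a),np.cos(a),0]);fx=np.array([np.cos(a),-np.sin(a),0]);R0=np.stack([fx,-fy,[0,0,-1]],1)
face=np.array([.4767,.0446,0])   # tab face at load end
def at(b,z,o=0): return face+b*fy+o*fx+np.array([0,0,z])
E
python3 - <<'E'
from h import *
robot.move_gripper(0.0)
robot.goto(at(-.026,.16),R0)
print(robot.read_t(),robot.read_position()-at(-.026,.16),robot.read_force(),robot.read_qpos())
grab('wrist','w1');grab('top','t1')
E
python3 loc.py w1
```

```text
3.9333 [3.09187215e-04 6.12152754e-04 6.39445912e-05] [-0.22215739  0.39537382 -0.42684518] [ 2.64309518e+01  4.48524191e+00 -2.96970148e+01  3.76706477e-03
 -5.58074599e+01  5.02614975e+01]
w1 plate ((521.539306640625, 148.20956420898438), (192.48773193359375, 84.10546875), 76.42819213867188) 0.017591818451561658 [[458.1000061035156, 64.5], [539.7999877929688, 44.79999923706055], [585.0, 231.89999389648438], [503.20001220703125, 251.60000610351562]]
red [249 217  12  34 246] ztop 0.0445 rect [481.3  63.7] [ 8.  23.5] 66.3
red [ 282  217   49   35 1689] ztop 0.0447 rect [471.5  26. ] [34.7 24.1] 76.2
orange [ 257  221   25   47 1063] ztop 0.0762 rect [477.3  49.5] [14.3 27.8] 76.0
```

View pics/w1.png

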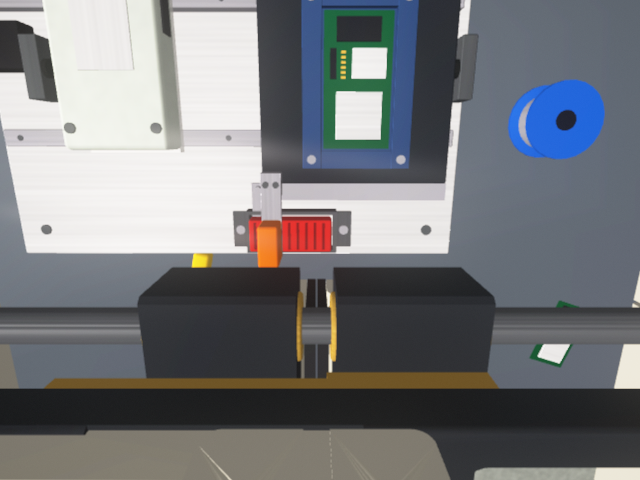

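The wrist view shows the tab at (268,245) and the bar at (305,235). The finger tips, at about (316,290), are slim below the black carriages. I'll measure finger and carriage extents in the tool frame.

```bash
python3 - <<'E'
from h import *
z=np.load('pics/w1.npz');P=z['P']
p=robot.read_position();R=robot.read_tcp_rot()
Q=(P-p)@R*1000
for v in (275,285,295,305,320,340,360,370):
    print(v,[(u,)+tuple(np.round(Q[v,u]).tolist()) for u in (200,290,300,304,308,312,317,322,327,332,340,450)])
q=Q[265:380].reshape(-1,3);q=q[(q[:,2]>-75)&(q[:,2]<12)&(abs(q[:,1])<120)]
for a in range(-75,12,6):
    s=q[(q[:,2]>=a)&(q[:,2]<a+6)]
    if len(s)>3: print(a,len(s),s.min(0).round(),s.max(0).round())
E
```

```text
275 [(200, 37.0, -25.0, -75.0), (290, 37.0, -5.0, -75.0), (300, -46.0, -13.0, 158.0), (304, -46.0, -10.0, 159.0), (308, -46.0, -6.0, 158.0), (312, -46.0, -3.0, 159.0), (317, -46.0, 2.0, 159.0), (322, -46.0, 6.0, 159.0), (327, -47.0, 10.0, 160.0), (332, -46.0, 15.0, 159.0), (340, 38.0, 6.0, -76.0), (450, 37.0, 31.0, -75.0)]
285 [(200, 38.0, -23.0, -82.0), (290, 38.0, -4.0, -82.0), (300, 33.0, -3.0, -69.0), (304, 10.0, -4.0, -10.0), (308, 8.0, -2.0, -6.0), (312, 8.0, -1.0, -6.0), (317, -56.0, 2.0, 160.0), (322, 8.0, 3.0, -7.0), (327, 9.0, 5.0, -9.0), (332, 10.0, 7.0, -11.0), (340, 38.0, 6.0, -82.0), (450, 38.0, 29.0, -82.0)]
295 [(200, 38.0, -22.0, -87.0), (290, 38.0, -4.0, -88.0), (300, 34.0, -3.0, -80.0), (304, 9.0, -4.0, -19.0), (308, 9.0, -2.0, -17.0), (312, 8.0, -1.0, -17.0), (317, -65.0, 2.0, 160.0), (322, 9.0, 3.0, -18.0), (327, 8.0, 5.0, -16.0), (332, 34.0, 4.0, -79.0), (340, 38.0, 6.0, -87.0), (450, 37.0, 27.0, -87.0)]
305 [(200, 37.0, -21.0, -90.0), (290, 37.0, -4.0, -90.0), (300, 34.0, -2.0, -83.0), (304, 5.0, -4.0, -18.0), (308, 9.0, -2.0, -28.0), (312, 9.0, -1.0, -27.0), (
[... 1182 characters left out ...]
, -3.0, -48.0), (308, -6.0, -2.0, -46.0), (312, -5.0, -0.0, -46.0), (317, -139.0, 2.0, 159.0), (322, -6.0, 3.0, -46.0), (327, -6.0, 4.0, -46.0), (332, 10.0, 5.0, -70.0), (340, 22.0, 6.0, -89.0), (450, 22.0, 28.0, -89.0)]
-75 2185 [  7. -80. -75.] [ 38.  83. -69.]
-69 856 [  3. -81. -69.] [ 37.  83. -63.]
-63 20 [ -1.  -3. -63.] [  8.   5. -57.]
-57 42 [ -1.  -3. -57.] [  6.   5. -54.]
-51 760 [ -9.  -3. -49.] [  4.   5. -45.]
-45 35 [ -9.  -3. -45.] [  2.   5. -44.]
-33 49 [  8.  -3. -32.] [ 10.   5. -27.]
-27 124 [  8.  -3. -27.] [  9.   5. -21.]
-21 226 [  4.  -5. -21.] [ 10.   7. -15.]
-15 164 [  8.  -5. -15.] [10.  7. -9.]
-9 137 [ 8. -6. -9.] [10.  8. -3.]
-3 38 [ 8. -3. -3.] [9. 5. 0.]
```

The shut tips are only about ±7 mm thick, and the body starts 66 mm up. I'll press at 18 mm behind the face, stepping down and watching the force.

```bash
python3 - <<'E'
from h import *
robot.servo_line(at(-.018,.055),R0,speed=.12)
robot.dwell(.1);f0=np.array(robot.read_force());print('f0',f0)
for z in (.046,.043,.040,.037,.0355):
    robot.servo_line(at(-.018,z),R0,speed=.04); robot.dwell(.05)
    f=np.array(robot.read_force())-f0; print(z,robot.read_position().round(4),f.round(2))
    if f[2]>14: break
print(robot.read_t())
im,d,P=grab('wrist','w2')
E
python3 loc.py w2
```

```text
f0 [-0.0163597   0.48689789 -0.25328486]
0.046 [0.4723 0.027  0.0458] [-0.16 -2.11  0.24]
0.043 [0.4727 0.0271 0.0431] [ 0.47 -1.6   3.12]
0.04 [0.4727 0.027  0.0402] [-0.93 -2.96  4.78]
0.037 [0.4727 0.0271 0.0372] [-0.6  -2.16  5.27]
0.0355 [0.4727 0.0271 0.0358] [-1.07 -2.22  6.97]
6.7833
w2 plate ((518.2750244140625, 114.65629577636719), (116.66936492919922, 74.71446990966797), 76.65241241455078) 0.01756130320254004 [[468.5, 66.5], [541.2000122070312, 49.29999923706055], [568.0999755859375, 162.8000030517578], [495.3999938964844, 180.0]]
red [300 268  33  39 431] ztop 0.0359 rect [476.1  25.4] [14.2 15.1] 75.9
```

```bash
python3 - <<'E'
from h import *
f0=np.array([-.02,.49,-.25])
def rep(s):
    F=np.array([np.array(robot.read_force())-f0]); f=F.mean(0)
    p=robot.read_position(); print(s,'b',((p-face)@fy).round(4),'z',p[2].round(4),'f_fx %.1f f_fy %.1f fz %.1f'%(f@fx,f@fy,f[2])); return f
robot.servo_line(at(-.018,.0347),R0,speed=.04); robot.dwell(.05); rep('press')
for b in np.arange(-.014,.0071,.003):
    robot.servo_line(at(b,.0347),R0,speed=.05); robot.dwell(.03); f=rep('push')
    if f@fy<-18: print('stop');break
print(robot.read_t())
grab('wrist','w3');grab('top','t3')
E
python3 loc.py w3 t3
```

```text
press b -0.018 z 0.0351 f_fx -0.7 f_fy -2.8 fz 8.5
push b -0.0144 z 0.035 f_fx -0.1 f_fy -4.2 fz 8.1
push b -0.0117 z 0.035 f_fx -1.0 f_fy -5.3 fz 7.8
push b -0.0088 z 0.035 f_fx 0.2 f_fy -6.2 fz 8.4
push b -0.0058 z 0.0349 f_fx -0.6 f_fy -5.3 fz 9.8
push b -0.0028 z 0.0349 f_fx -0.8 f_fy -6.8 fz 8.5
push b 0.0001 z 0.0349 f_fx 0.1 f_fy -5.6 fz 8.3
push b 0.0031 z 0.0349 f_fx 0.4 f_fy -5.6 fz 8.2
push b 0.0061 z 0.0349 f_fx -0.3 f_fy -6.5 fz 10.0
9.4
w3 plate ((523.7429809570312, 137.67770385742188), (115.06875610351562, 74.49042510986328), 76.65116882324219) 0.01759473188316038 [[474.20001220703125, 90.30000305175781], [546.7000122070312, 73.0999984741211], [573.2999877929688, 185.10000610351562], [500.79998779296875, 202.3000030517578]]
red [300 268  33  39 436] ztop 0.035 rect [481.1  48.7] [14.  16.2] 77.3
t3 plate ((568.1764526367188, -7.8087158203125), (203.42742919921875, 243.55859375), 76.6275405883789) 0.017189581270470156 [[426.20001220703125, -78.5999984741211], [663.0999755859375, -134.89999389648438], [710.2000122070312, 63.0], [473.20001220703125, 119.30000305175781]]
red [262 263  13  14 128] ztop 0.0354 rect [472.7  17.3] [17.3 19. ] 75.1
```

View pics/w3.png

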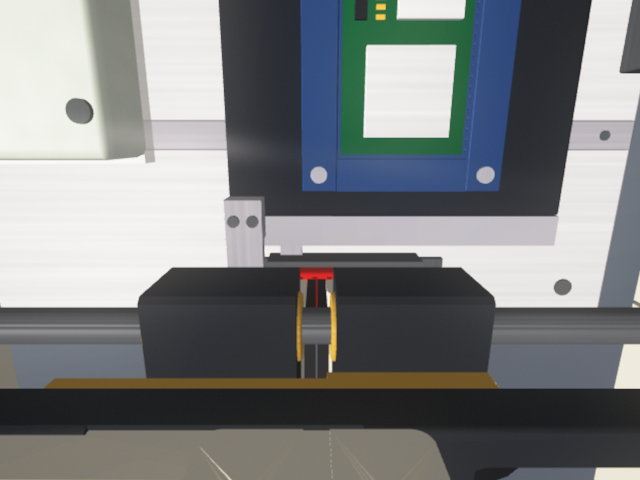

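The wrist view shows the shuttle past the pin by about 15 mm, with the tab bracket at (245,230), the board in the nest, and the bar still down. I'll push a little further, back off 2 mm, lift clear of the bar and push gently home.

```bash
cat >> h.py <<'E'
f0=np.array([-.02,.49,-.25])
def rep(s):
    f=np.array(robot.read_force())-f0
    p=robot.read_position(); print(s,'b',((p-face)@fy).round(4),'z',p[2].round(4),'f_fx %.1f f_fy %.1f fz %.1f'%(f@fx,f@fy,f[2]),round(robot.read_t(),2)); return f
E
python3 - <<'E'
from h import *
robot.servo_line(at(.010,.0347),R0,speed=.05); rep('push')
robot.servo_line(at(.008,.0347),R0,speed=.05); rep('back')
robot.servo_line(at(.008,.056),R0,speed=.06); rep('up')
for b in (.03,.06,.09,.115,.122,.126):
    robot.servo_line(at(b,.056),R0,speed=.05); f=rep('p')
    if f@fy<-15: print('stop');break
else:
    for b in np.arange(.128,.1461,.0015):
        robot.servo_line(at(b,.056),R0,speed=.03); robot.dwell(.05); f=rep('h')
        if f@fy<-12: break
grab('wrist','w4');grab('top','t4');grab('scene','s4')
E
```

```text
push b 0.0091 z 0.0349 f_fx -0.4 f_fy -6.4 fz 9.1 9.75
back b 0.0083 z 0.0351 f_fx -1.6 f_fy -1.1 fz 7.9 10.0
up b 0.0081 z 0.0562 f_fx 0.3 f_fy -0.6 fz -0.4 10.51
p b 0.0298 z 0.0556 f_fx -1.2 f_fy -2.7 fz -0.2 11.1
p b 0.0598 z 0.0558 f_fx -1.0 f_fy -2.9 fz -1.4 11.85
p b 0.09 z 0.056 f_fx -1.4 f_fy -3.9 fz -1.0 12.6
p b 0.1153 z 0.0561 f_fx -1.0 f_fy -2.7 fz -0.9 13.25
p b 0.1229 z 0.0564 f_fx -0.6 f_fy -0.6 fz -0.1 13.54
p b 0.1233 z 0.0564 f_fx 6.2 f_fy -14.7 fz 5.8 13.79
h b 0.1233 z 0.0564 f_fx 10.0 f_fy -21.9 fz 8.7 14.09
```

```bash
python3 loc.py t4 s4 | grep -v plate; python3 - <<'E'
import cv2,numpy as np
a=cv2.imread('pics/t4.png')[80:320,110:410];b=cv2.imread('pics/s4.png')[220:440,220:495]
w=cv2.imread('pics/w4.png')
c=np.zeros((600,800,3),np.uint8)
c[:300,:375]=cv2.resize(a,(375,300));c[:300,400:775]=cv2.resize(b,(375,300));c[300:,:400]=cv2.resize(w,(400,300))
cv2.imwrite('pics/m4.png',c)
E
```

```text
red [234 253  41  26 582] ztop 0.045 rect [475.4  38.6] [59.3 23.3] 76.2
red [364 263  31  23 303] ztop 0.0452 rect [475.5  40.2] [60.3 24. ] 78.9
orange [437 296  18  21 277] ztop 0.0765 rect [510.9 188.3] [14.2 28.3] 77.4
```

View pics/m4.png

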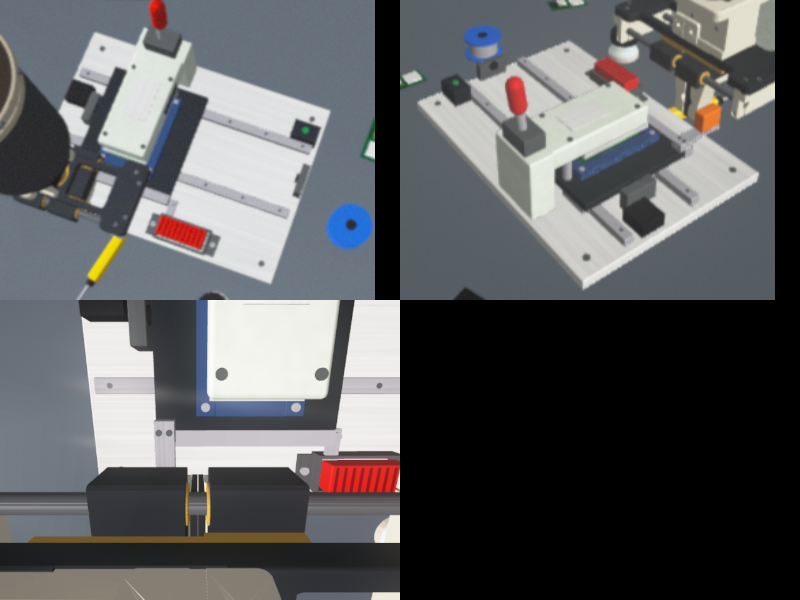

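The bar is up (top at 45 mm) and the tab has travelled 139.7 mm along fixture y. The shuttle sits against the end stop under the head, so it is home and latched. I'll retreat and verify.

```bash
python3 - <<'E'
from h import *
robot.servo_line(at(.112,.056),R0,speed=.05); rep('back')
robot.servo_line(at(.112,.20),R0,speed=.15)
robot.servo_line(at(.10,.22,-.03)+np.array([-.02,.18,0]),R0,speed=.2); rep('clear')
robot.dwell(.3)
grab('top','t5');grab('scene','s5')
A=np.load('pics/top.npz');B=np.load('pics/t5.npz')
for n,(u,v) in dict(jar=(280,327),spool=(390,260),driver=(190,290)).items():
    print(n,[np.abs(A['im'][v-18:v+18,u-18:u+18].astype(int)-B['im'][v-18:v+18,u-18:u+18]).mean()])
a=cv2.imread('pics/t5.png')[60:360,110:430];b=cv2.imread('pics/s5.png')[220:430,220:500]
cv2.imwrite('pics/m5.png',np.hstack([cv2.resize(a,(400,375)),cv2.resize(b,(400,375))]))
E
python3 loc.py t5 s5|grep -v plate
```

```text
back b 0.1125 z 0.0562 f_fx 1.0 f_fy -0.2 fz 2.1 14.71
clear b 0.2697 z 0.2197 f_fx -0.4 f_fy -1.2 fz 0.0 16.88
jar [np.float64(2.5810185185185186)]
spool [np.float64(2.8708847736625516)]
driver [np.float64(2.3042695473251027)]
red [234 253  41  26 579] ztop 0.0449 rect [475.5  39. ] [59.6 23.3] 76.6
orange [150 219  17  21 217] ztop 0.0764 rect [509.7 186.1] [13.6 26.4] 76.5
red [364 263  31  23 305] ztop 0.0453 rect [475.3  40.2] [59.4 24. ] 77.3
orange [436 296  19  21 287] ztop 0.0764 rect [511.  187.6] [15.1 27.5] 76.9
```

View pics/m5.png

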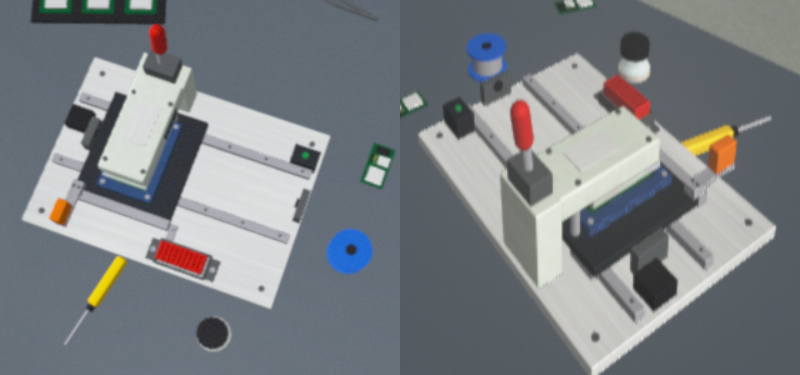

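```bash
python3 -c "
from rig import robot
robot.job_done();print(robot.read_t())"
```

```text
the job is handed in; nothing more can be done
the job is handed in; nothing more can be done
```

The shuttle is home under the probe head with the catch sprung up behind it, and I handed the job in at about 17 s. No verdict is reported.

**What I did:** With the shut fingertips I pressed the red bar down to about 35 mm, which took about 8.5 N. I held it there and pushed the tab about 25 mm, past the pin. Then I backed off 2 mm, raised the fingers clear of the bar, and pushed on with about 3 N until the shuttle met the end stop. The arm then moved clear.

**Last checks:**
- **Catch:** both cameras put the bar top at 45 mm, so it is fully up.
- **Travel:** the tab had moved about 139 mm after I backed off, and 139.7 mm while pressed. The gap to the nominal 140 mm is within camera error.
- **Jar, spool and screwdriver:** their patches in the top picture are unchanged from before.
- **Board:** it looked in place in the nest mid-push. Afterwards the head hides most of it, so I could not measure it there.

**Disagreements:**
- **End-stop force:** at the stop I pushed harder than intended, about 22 N along the travel, with 10 N sideways and 9 N vertical.
- **Stop position:** the stop came about 10 mm of finger travel earlier than my estimated finger thickness predicted. It matches a finger touching the tab from the start, and the camera travel confirms the shuttle is home.

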